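Close the washed tubs with their stacked lids

ROBOT

A 6-joint arm with a two-finger parallel gripper is mounted at the origin on the work surface. World frame = base frame: x ahead of the robot, y to its left, z up, the work surface at z = 0. Lengths are in m, angles in rad, forces in N, time in s.
With the tool pointing down it reaches from about 0.375 to 0.975 m from the base axis. Payload 3.8 kg.
Tool frame: the origin (TCP) lies at the centre of the arm's flange, where the gripper is bolted on; the fingertips stand 173 mm ahead of it and the grasp point (between the pads) lies 155 mm ahead of it; x points along the fingers, z is the direction in which the jaws open and shut, and the axes are right-handed (so a half turn about x gives the same grasp; the last joint's range is limited). The gripper opens to 85 mm and grips with 20 to 120 N. Pads are 22 mm wide; open, the fingers measure 114 mm over their backs; the gripper's body (76 mm by 85 mm) begins 54 mm behind the grasp point. The pads swing forward as they close: fully open they stand 13 mm farther back than shut.
Start: joints at [-1.168, 0.264, 1.604, -0, 1.274, -0.037], TCP at [0.287, -0.611, 0.405] pointing down, gripper open.
Joint ranges: [-2.63, 2.63], [-0.94, 2.18], [0.31, 2.57], [-1.31, 4.45], [0, 2.66], [-2.55, 2.55]. Speed limits (rad/s): [2.57, 2.57, 3.14, 3.14, 3.14, 3.14].

INTERFACE

Orientations are given as a 3x3 rotation matrix whose columns are the frame's x, y, z axes.
In Python, from station import manip gives the robot as it stands.
- The arm moves only by the tool servo_tool, never from a script. Its argument "targets" is text: rows parted by semicolons, each of 6 numbers parted by spaces: the shift along the tool's x, y, z in m, then the turn, a rotation vector about the tool's x, y, z in degrees. In form: tx ty tz rx ry rz; .... A call has 1 to 20 rows; each row is the pose to reach, as a shift and turn from the pose commanded when the call began, along the tool's axes at that moment; what a row does not reach only later rows make up. A row lasts 1/10 s, in which the tool goes at most 50 mm and 8.59 degrees, less where a joint would pass 70% of its speed; a pose out of reach is approached as far as the arm can. A call with a gripper value outside its range is refused whole. "jaw" is the opening, from 0 (shut) to 1 (fully open), set as the call begins (left out, the last holds). The fingers move at their own pace and stop on an object; "force" is the grip in N (left out, the last holds). Time passes only in rows, so rows that repeat a pose let the fingers close. It gives the time, the measured TCP pose, the force and the opening at its end, in the units of the state.
- manip.state(): the state, without advancing time (a new reading comes with each control period).
- manip.camera(name): name is "scene" or "top" or "wrist"; returns a dict with "pixels" (384x512x3 uint8, red, green, blue), "fovy" (degrees; the focal length in pixels is half the picture's height over the tangent of half this angle, whatever the lens; pixels are square), "cx", "cy" (the principal point, pixels), "R" (3x3) and "t" (3): a world point X has camera coordinates R X + t. Camera axes: x right, y down, z forward; pixel columns grow to the right and rows downward; lengths in m; the calibration is good to about 2 mm. A picture is of the moment at which its call begins. There is no depth.
- manip.hand_in(): hands the job in, once; it reports no verdict.
The state is a dict: "time": time; "qpos": joint angles; "joint_vel": joint speeds; "joint_torque": joint torques, N m; "position": TCP position; "orientation": TCP orientation; "wrist_force": force on the tool from outside, world axes, zero at the start; "wrist_torque": the same for the moment, N m; "opening": opening from 0.0 (shut) to 1.0 (fully open).
Only numpy, scipy, OpenCV 4.12 (cv2) and the standard library are available. Lean on these libraries where they do the work, as an engineer would, in place of code of your own. Each camera call takes 0.05 s, during which the arm holds its last target. There are 200 camera calls.

TASK

The washed kitchen tubs are dry: take the stack of lids apart and put each lid on the tub of its own shape and size, collar inside and flange lying flat on the rim all round. Leave the tubs standing about where they are, and do not shift or knock over the spice shaker and the timer between them.

Things in the scene. Friction and masses are not known exactly. Their poses are not given: they have to be found in the camera images.
- lid_small_round_mid (a point): Small round lid, pale blue plastic with a dark edge, on top of the stack, under 0.25 kg. Sizes in mm: collar 44 across, flange 78 across, on top a round black knob 22 across. Point: centre, half-way up, at the flange's underside; hollow collar 34 deep below it, flange 4 thick, grip up to 34 above it. z up. A collar stands loose on the next flange, hiding its grip: lift straight up 35 first.
- lid_square_mid (a point): Square lid, pale blue plastic with a dark edge, second from the top of the stack, under 0.25 kg. Sizes in mm: collar 60 x 60, flange 94 x 94, on top a black bar 24 long (along x) and 14 thick (along y). Point: centre, half-way up, at the flange's underside; hollow collar 34 deep below it, flange 4 thick, grip up to 34 above it. z up. A collar stands loose on the next flange, hiding its grip: lift straight up 35 first.
- lid_large_round_mid (a point): Large round lid, pale blue plastic with a dark edge, third from the top of the stack, under 0.25 kg. Sizes in mm: collar 84 across, flange 118 across, on top a round black knob 22 across. Point: centre, half-way up, at the flange's underside; hollow collar 34 deep below it, flange 4 thick, grip up to 34 above it. z up. A collar stands loose on the next flange, hiding its grip: lift straight up 35 first.
- lid_oblong_mid (a point): Oblong lid, pale blue plastic with a dark edge, at the bottom of the stack, standing on the table, under 0.25 kg. Sizes in mm: collar 120 (x) x 92 (y), flange 154 (x) x 126 (y), on top a black bar 44 long (along x) and 14 thick (along y). Point: centre, half-way up, at the flange's underside; hollow collar 34 deep below it, flange 4 thick, grip up to 34 above it. z up. 
- tub_small_round_mouth (a point): Small round tub, white plastic, empty, open, loose, 0.45 kg. Sizes in mm: opening 60 across, outside 68 across, 90 high, straight walls 4 thick. Point: centre of the mouth, level with the rim, z up. Its lid's collar hangs inside with 8 to spare all round, the flange flat on the rim: the lid's point then meets this one.
- tub_square_mouth (a point): Square tub, white plastic, empty, open, loose, 0.45 kg. Sizes in mm: opening 76 x 76, outside 84 x 84, 80 high, straight walls 4 thick. Point: centre of the mouth, level with the rim, z up. Its lid's collar hangs inside with 8 to spare all round, the flange flat on the rim: the lid's point then meets this one. Quarter turns make no difference.
- tub_large_round_mouth (a point): Large round tub, white plastic, empty, open, loose, 0.45 kg. Sizes in mm: opening 100 across, outside 108 across, 70 high, straight walls 4 thick. Point: centre of the mouth, level with the rim, z up. Its lid's collar hangs inside with 8 to spare all round, the flange flat on the rim: the lid's point then meets this one.
- tub_oblong_mouth (a point): Oblong tub, white plastic, empty, open, loose, 0.45 kg. Sizes in mm: opening 136 (x) x 108 (y), outside 144 (x) x 116 (y), 60 high, straight walls 4 thick. Point: centre of the mouth, level with the rim, z up. Its lid's collar hangs inside with 8 to spare all round, the flange flat on the rim: the lid's point then meets this one. A half turn makes no difference.
- shaker_mid (a point): A spice shaker that only stands among the tubs, amber glass with a steel top, 34 mm across, 73 mm high, loose. This point is its centre, half-way up.
- timer_mid (a point): A kitchen timer that only stands among the tubs, white, 34 mm square, 55 mm high, with a small black dial on top, loose. This point is its centre, half-way up.
Mind the look-alikes: they are no part of the job. Leave any yellow look-alike of the part that bears tub_oblong_mouth alone.

How it is judged:
By the outcome, as a careful person would: the job done as asked, in the order asked, and still so for the second after the job is handed in, with the robot touching nothing.
It also fails if it takes over 109 s, if anything falls off the work surface, if the arm or the gripper's body presses on something with over 40 N, if the wrist force passes 120 N, or if a joint passes its speed limit or range.

## Working session

There is one attempt and no reset: what is moved stays moved. The work goes in short steps, Python scripts to look and compute and a tool call to move; the robot and the scene stay as the last step left them, time stands still between calls to the robot, and variables do not carry over. Pictures are saved under pics/ and viewed, about 12 in all and at most 16, crops included, and the job is handed in when it is done.

Besides the shell and the picture viewer there is one more tool, called after "Call:" by a JSON object that holds its "api" and its "payload", one argument or row to a line. servo_tool: Moves the arm, as the interface text tells. Its arguments: {"type":"object","properties":{"targets":{"type":"string"},"jaw":{"type":"number"},"force":{"type":"number"}},"required":["targets"]}

```bash
mkdir -p pics; ls
cat > h.py <<'E'
import numpy as np, cv2
from station import manip
def snap(n,fn=None):
    c=manip.camera(n)
    if fn: cv2.imwrite(f'pics/{fn}.png',c['pixels'][:,:,::-1])
    f=c['pixels'].shape[0]/2/np.tan(np.radians(c['fovy'])/2)
    c['f']=f; c['R']=np.array(c['R']); c['t']=np.array(c['t']); return c
def proj(c,X):
    p=np.atleast_2d(X)@c['R'].T+c['t']; return np.c_[c['cx']+c['f']*p[:,0]/p[:,2], c['cy']+c['f']*p[:,1]/p[:,2]]
def back(c,u,v,z):
    d=c['R'].T@np.array([(u-c['cx'])/c['f'],(v-c['cy'])/c['f'],1]); o=-c['R'].T@c['t']
    return o+d*(z-o[2])/d[2]
E
python3 - <<'E'
from h import *
for n in ('scene','top','wrist'):
    c=snap(n,n+'0'); print(n,c['fovy'],c['cx'],c['cy'],-c['R'].T@c['t'],c['R'].round(2).tolist())
s=manip.state(); print(s)
a=cv2.imread('pics/top0.png'); cv2.imwrite('pics/top0b.png',cv2.resize(a,(800,600),interpolation=cv2.INTER_CUBIC))
a=cv2.imread('pics/scene0.png'); cv2.imwrite('pics/scene0b.png',cv2.resize(a,(800,600),interpolation=cv2.INTER_CUBIC))
E
```

```text
pics
scene 42.624484181536324 247.95406758449025 188.8756901950906 [ 1.11768739 -0.59666874  1.07820859] [[0.64, 0.77, 0.02], [0.57, -0.45, -0.69], [-0.52, 0.45, -0.73]]
top 47.99786911789144 256.59830368483296 189.1175914910975 [ 0.35252767 -0.00232914  1.4463859 ] [[-0.02, -1.0, -0.01], [-1.0, 0.02, -0.07], [0.07, 0.01, -1.0]]
wrist 62.27242037842628 255.04371277808613 195.61507926250698 [ 0.35649124 -0.57762831  0.37377511] [[0.43, -0.91, -0.0], [-0.86, -0.41, 0.3], [-0.27, -0.13, -0.95]]
{'time': 0.15, 'qpos': array([-1.16790170e+00,  2.64597288e-01,  1.60505941e+00, -2.56059541e-05,
        1.27373920e+00, -3.69530331e-02]), 'joint_vel': array([ 5.46979111e-05, -1.43233687e-03, -5.76223529e-03,  1.23834146e-03,
       -1.75990554e-03, -4.83574907e-04]), 'joint_torque': array([ 6.62185030e-04, -5.15907025e+01, -3.67958951e+01, -5.41720294e-05,
        8.07560398e-03,  1.32496928e-05]), 'position': array([ 0.28727355, -0.61052353,  0.40363667]), 'orientation': array([[-7.29543426e-04,  9.04813353e-01,  4.25807778e-01],
       [ 1.64925442e-03,  4.25808401e-01, -9.04811851e-01],
       [-9.99998374e-01,  4.21658233e-05, -1.80291314e-03]]), 'wrist_force': array([0.31850377, 0.14270786, 0.15435908]), 'wrist_torque': array([-0.02227356,  0.00858301,  0.03233365]), 'opening': 1.000124235977669}
```

View pics/top0b.png

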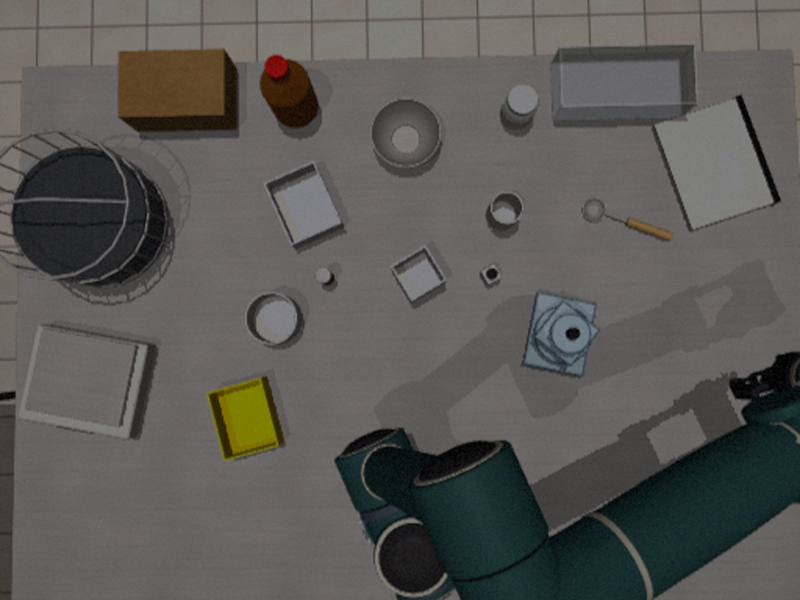

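View pics/scene0b.png

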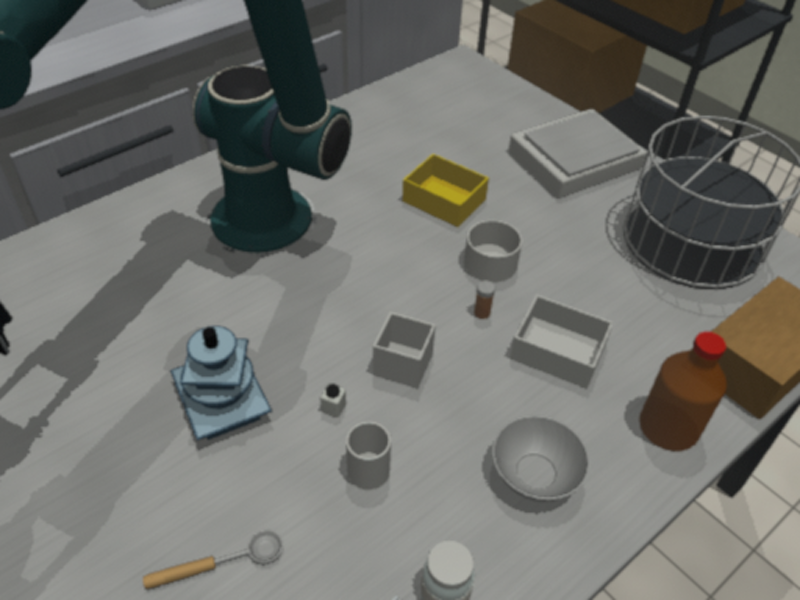

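Top view (800 px scale): stack at (565,335), small round tub (505,210), square tub (418,275), oblong white tub (305,205), large round tub (273,320), shaker (325,277), timer (490,274), yellow decoy (245,418). Next I refine these by fitting wireframes to the edges in both cameras.

```bash
cat > fit.py <<'E'
from h import *
from scipy.optimize import least_squares
def circ(d,z,n=72):
    a=np.linspace(0,2*np.pi,n,endpoint=False); return np.c_[d/2*np.cos(a),d/2*np.sin(a),0*a+z]
def rect(lx,ly,z,n=24):
    s=np.linspace(-.5,.5,n); e=np.full(n,.5)
    p=np.r_[np.c_[s,e],np.c_[s,-e],np.c_[e,s],np.c_[-e,s]]*[lx,ly]; return np.c_[p,np.full(len(p),z)]
M={'Ts':[circ(.068,.09),circ(.060,.09)],'Tq':[rect(.084,.084,.08),rect(.076,.076,.08)],
 'Tl':[circ(.108,.07),circ(.1,.07)],'To':[rect(.144,.116,.06),rect(.136,.108,.06)],
 'Lo':[rect(.154,.126,.038)],'Ll':[circ(.118,.076)],'Lq':[rect(.094,.094,.114)],'Ls':[circ(.078,.152)],
 'Kn':[circ(.022,.182)]}
def dts(c):
    g=cv2.cvtColor(c['pixels'],cv2.COLOR_RGB2GRAY); g=cv2.resize(g,None,fx=4,fy=4,interpolation=cv2.INTER_CUBIC)
    e=cv2.Canny(cv2.GaussianBlur(g,(0,0),3),12,30); return cv2.distanceTransform(255-e,cv2.DIST_L2,5)/4
def fit(cams,key,p0,zoff=0,yaw=True,cap=4):
    P=np.vstack(M[key])+[0,0,zoff]
    def r(p):
        th=p[2] if yaw else 0
        c_,s_=np.cos(th),np.sin(th); X=P@np.array([[c_,s_,0],[-s_,c_,0],[0,0,1]])+[p[0],p[1],0]
        o=[]
        for c,D in cams:
            q=proj(c,X)*4+1.5
            o.append(np.minimum(cv2.remap(D,q[:,:1].astype(np.float32),q[:,1:].astype(np.float32),1,borderValue=9)[:,0],cap))
        return np.concatenate(o)
    best=None
    for dx in (-.008,-.004,0,.004,.008):
      for dy in (-.008,-.004,0,.004,.008):
       for dt in ((-.12,-.06,0,.06,.12) if yaw else (0,)):
        q=np.array([p0[0]+dx,p0[1]+dy,p0[2]+dt]); v=np.mean(np.abs(r(q)))
        if best is None or v<best[0]: best=(v,q)
    s=least_squares(r,best[1],loss='soft_l1',f_scale=.5,diff_step=1e-4,x_scale=[.01,.01,.1])
    q=s.x
    from scipy.optimize import minimize
    m=minimize(lambda p:np.mean(np.abs(r(p))),q,method='Nelder-Mead',options=dict(initial_simplex=q+np.array([[0,0,0],[.003,0,0],[0,.003,0],[0,0,.03]])))
    return m.x,m.fun
def draw(c,items,box,fn,k=3):
    u,v,w,h=box
    g=cv2.resize(c['pixels'][v:v+h,u:u+w,::-1],None,fx=k,fy=k,interpolation=cv2.INTER_CUBIC)
    for key,p in items:
        P=np.vstack(M[key]); c_,s_=np.cos(p[2]),np.sin(p[2]); X=P@np.array([[c_,s_,0],[-s_,c_,0],[0,0,1]])+[p[0],p[1],0]
        for q in (proj(c,X)-[u,v]+.5)*k: cv2.circle(g,tuple(int(t) for t in q),0,(0,0,255),-1)
    cv2.imwrite(f'pics/{fn}.png',g)
E
python3 - <<'E'
from fit import *
T=snap('top'); S=snap('scene'); cams=[(T,dts(T)),(S,dts(S))]
b=lambda u,v,z: back(T,u/1.5625,v/1.5625,z)[:2]
g={'Ts':(505,202,.09,0),'Tq':(417,270,.08,.45),'Tl':(273,318,.07,0),'To':(303,203,.06,.35+np.pi/2),
'Lo':(561,334,.038,-.15+np.pi/2),'Ll':(563,334,.076,0),'Lq':(564,335,.114,.4),'Ls':(571,334,.152,0),'Kn':(573,333,.182,0)}
it=[]
for k,(u,v,z,th) in g.items():
    p0=np.r_[b(u,v,z),th]; y=k in('Tq','To','Lo','Lq')
    res=[]
    for cc in (cams,cams[:1],cams[1:]):
        p,e=fit(cc,k,p0,yaw=y); res.append(p); print(k,p[:2].round(4),np.degrees(p[2]).round(1),round(e,2),end=' | ')
    print(); it.append((k,res[0]))
for n,u,v,z in (('shaker',324,270,.073),('timer',490,270,.055)): print(n,b(u,v,z))
draw(T,it,(150,95,250,160),'f1'); draw(S,it,(100,120,300,200),'f2',2.6)
E
```

```text
Ts [ 0.6189 -0.204 ] -0.1 0.74 | Ts [ 0.6174 -0.203 ] 0.7 0.58 | Ts [ 0.6202 -0.2059] 1.1 0.75 | 
Tq [ 0.4897 -0.0225] 30.2 0.65 | Tq [ 0.4856 -0.0183] 31.3 0.49 | Tq [ 0.4935 -0.0229] 28.5 0.64 | 
Tl [0.4039 0.2785] -0.0 0.57 | Tl [0.4029 0.2794] 0.4 0.56 | Tl [0.405  0.2781] -0.1 0.54 | 
To [0.6255 0.222 ] 113.8 1.92 | To [0.6246 0.2224] 112.9 1.67 | To [0.6517 0.202 ] 106.0 2.06 | 
Lo [ 0.3693 -0.3272] 76.8 1.6 | Lo [ 0.3689 -0.3267] 77.4 1.49 | Lo [ 0.3692 -0.329 ] 76.8 1.64 | 
Ll [ 0.3541 -0.3094] 1.2 0.73 | Ll [ 0.3579 -0.3041] 0.7 0.54 | Ll [ 0.3559 -0.3104] 0.1 0.78 | 
Lq [ 0.3657 -0.2984] 18.7 0.96 | Lq [ 0.3614 -0.3024] 29.8 0.58 | Lq [ 0.3483 -0.3058] 32.0 1.05 | 
Ls [ 0.3658 -0.312 ] 1.8 0.63 | Ls [ 0.365  -0.3109] 0.8 0.4 | Ls [ 0.3592 -0.3068] 0.0 0.61 | 
Kn [ 0.3607 -0.3084] 0.7 0.75 | Kn [ 0.3594 -0.3049] -0.4 0.37 | Kn [ 0.4746 -0.3749] 0.6 0.58 | 
shaker [0.49845154 0.1703542 ]
timer [ 0.49398337 -0.17166455]
```

View pics/f1.png

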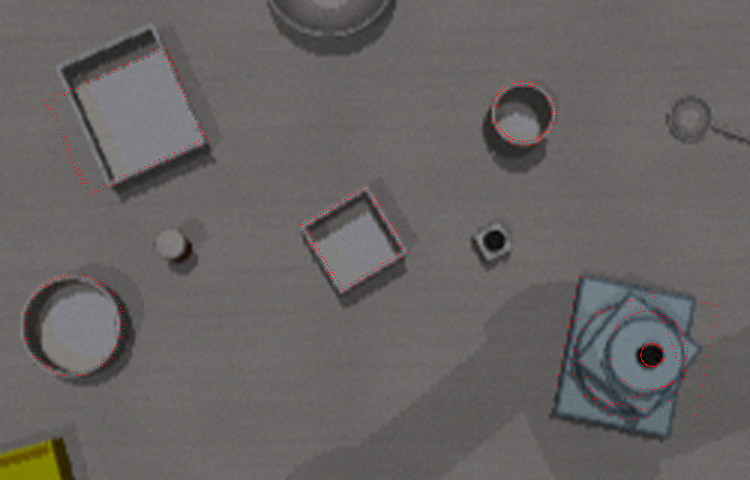

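View pics/f2.png

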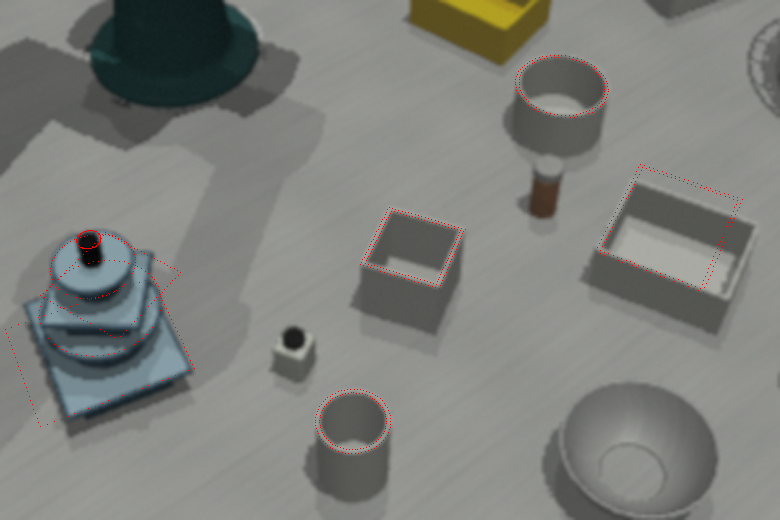

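The overlay matches the round tubs and the square tub. My starting yaws for the oblong tub, oblong lid and square lid were wrong, so I refit those.

Run:
```python
from fit import *
T=snap('top'); S=snap('scene'); cams=[(T,dts(T)),(S,dts(S))]
b=lambda u,v,z: back(T,u,v,z)[:2]
c=lambda u,v:(150+u/3,95+v/3)
g={'Tq':(*c(354,240),.08,.52),'To':(*c(133,107),.06,.41),
'Lo':(*c(624,357),.038,-.19),'Ll':(*c(629,360),.076,0),'Lq':(*c(637,355),.114,.89),'Ls':(*c(645,355),.152,0),'Kn':(*c(651,355),.182,0)}
it=[]
for k,(u,v,z,th) in g.items():
    p0=np.r_[b(u,v,z),th]; y=k in('Tq','To','Lo','Lq')
    res=[]
    for cc in (cams,cams[:1],cams[1:]):
        p,e=fit(cc,k,p0,yaw=y); res.append(p); print(k,p[:2].round(4),np.degrees(p[2]).round(1),round(e,2),end=' | ')
    print(); it.append((k,res[0]))
draw(T,it,(150,95,250,160),'f3'); draw(S,it,(100,120,300,200),'f4',2.6)
a=cv2.imread('pics/f3.png');b_=cv2.imread('pics/f4.png'); cv2.imwrite('pics/f5.png',np.hstack([a[260:460,540:750],cv2.resize(b_[200:450,0:210],(252,300))[:200], a[0:200,30:230]]))
```

```text
Tq [ 0.4896 -0.0226] 29.5 0.66 | Tq [ 0.4843 -0.0191] 30.2 0.48 | Tq [ 0.4938 -0.0228] 29.0 0.61 | 
To [0.6425 0.2151] 23.6 0.65 | To [0.6402 0.2142] 23.9 0.58 | To [0.6436 0.214 ] 23.2 0.68 | 
Lo [ 0.3579 -0.3097] -13.1 0.62 | Lo [ 0.3573 -0.3094] -12.8 0.3 | Lo [ 0.3685 -0.3196] -14.3 0.61 | 
Ll [ 0.3545 -0.3098] 0.2 0.72 | Ll [ 0.357  -0.3045] 1.3 0.54 | Ll [ 0.3556 -0.3105] 0.4 0.75 | 
Lq [ 0.3603 -0.3066] 51.2 0.59 | Lq [ 0.3661 -0.3097] 49.6 0.38 | Lq [ 0.3606 -0.3069] 51.2 0.62 | 
Ls [ 0.3619 -0.3058] 2.1 0.59 | Ls [ 0.3648 -0.3117] 0.1 0.38 | Ls [ 0.3607 -0.3057] 1.0 0.57 | 
Kn [ 0.3608 -0.3083] 0.7 0.74 | Kn [ 0.3599 -0.3068] 0.8 0.38 | Kn [ 0.3625 -0.31  ] -0.1 0.84 |
```

View pics/f5.png

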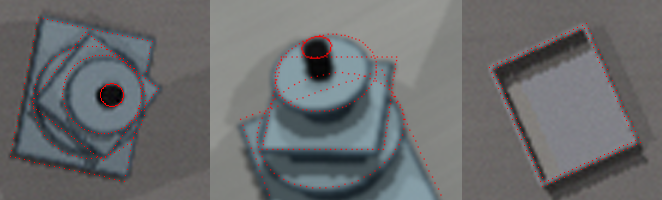

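Call:
{"api": "servo_tool", "payload": {
  "targets": "-0.026 0.196 -0.243 0 0 0;-0.026 0.196 -0.243 0 0 0;-0.026 0.196 -0.243 0 0 0;-0.026 0.196 -0.243 0 0 0;-0.026 0.196 -0.243 0 0 0;-0.026 0.196 -0.243 0 0 0;-0.026 0.196 -0.243 0 0 0;-0.026 0.196 -0.243 0 0 0;-0.026 0.196 -0.243 0 0 0;-0.026 0.196 -0.243 0 0 0",
  "jaw": 1,
  "force": 40
}}

```text
time: 1.35
position: [0.3611, -0.3086, 0.4306]
orientation: [[-0.0, 0.905, 0.425], [-0.0, 0.425, -0.905], [-1.0, -0.0, 0.0]]
wrist_force: [-0.5, -0.1, -0.2]
opening: 1.005
```

```bash
cat >> h.py <<'E'
def goto(x,y,z,a=None):
    s=manip.state(); R=np.array(s['orientation']); p=np.array(s['position'])
    d=R.T@(np.array([x,y,z])-p); ca=np.degrees(np.arctan2(R[1,2],R[0,2]))
    rx=0 if a is None else -((a-ca+180)%360-180)
    print('to',x,y,z,'a',a,'| cur a',ca.round(1),'shift',d.round(4),'rx',round(rx,1),'dist',np.linalg.norm(d).round(3))
E
python3 - <<'E'
from fit import *
W=snap('wrist'); cw=[(W,dts(W))]
it=[]
for k,p0 in {'Kn':(.361,-.308,0),'Ls':(.363,-.307,0),'Lq':(.361,-.307,.89),'Ll':(.356,-.306,0),'Lo':(.358,-.309,-.225)}.items():
    p,e=fit(cw,k,p0,yaw=k in('Lq','Lo')); print(k,p[:2].round(4),np.degrees(p[2]).round(1),round(e,2)); it.append((k,p))
draw(W,it,(0,0,512,384),'w1',1.5)
s=manip.state(); print(s['time'],s['position'])
E
```

```text
Kn [ 0.3615 -0.3083] 0.7 1.22
Ls [ 0.361  -0.3086] 0.8 0.36
Lq [ 0.3624 -0.3099] 49.7 0.67
Ll [ 0.3522 -0.3172] 2.0 1.21
Lo [ 0.3619 -0.3134] -13.0 0.66
1.4 [ 0.36105336 -0.30873062  0.43045094]
```

View pics/w1.png

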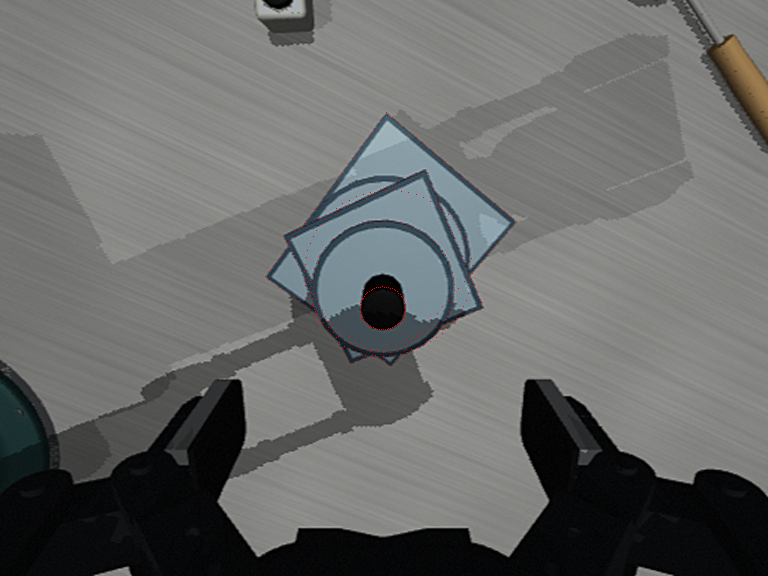

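Call:
{"api": "servo_tool", "payload": {
  "targets": "0.04 0 0 0 0 0;0.08 0 0 0 0 0;0.101 0 0 0 0 0;0.101 0 0 0 0 0;0.101 0 0 0 0 0"
}}

```text
time: 1.9
position: [0.3612, -0.3084, 0.3297]
orientation: [[-0.001, 0.905, 0.425], [0.001, 0.425, -0.905], [-1.0, -0.0, -0.001]]
wrist_force: [0.2, -0.1, 1.3]
opening: 1.004
```

Call:
{"api": "servo_tool", "payload": {
  "targets": "0 0 0 0 0 0;0 0 0 0 0 0;0 0 0 0 0 0;0 0 0 0 0 0;0 0 0 0 0 0;0 0 0 0 0 0;0 0 0 0 0 0",
  "jaw": 0,
  "force": 40
}}

```text
time: 2.6
position: [0.3615, -0.3077, 0.3305]
orientation: [[0.001, 0.905, 0.426], [-0.001, 0.426, -0.905], [-1.0, 0.0, 0.001]]
wrist_force: [-1.0, 0.5, 5.7]
opening: 0.242
```

Call:
{"api": "servo_tool", "payload": {
  "targets": "-0.02 0 0 0 0 0;-0.04 0 0 0 0 0;-0.06 0 0 0 0 0;-0.06 0 0 0 0 0"
}}

```text
time: 3.0
position: [0.3619, -0.308, 0.3921]
orientation: [[0.004, 0.905, 0.426], [-0.003, 0.426, -0.905], [-1.0, 0.002, 0.004]]
wrist_force: [0.4, 0.4, -0.9]
opening: 0.242
```

Run:
```python
from fit import *
goto(.619,-.204,.40)
goto(.57,-.204,.40)
```

```text
to 0.619 -0.204 0.4 a None | cur a -64.8 shift [-0.0073  0.2769  0.0154] rx 0 dist 0.277
to 0.57 -0.204 0.4 a None | cur a -64.8 shift [-0.0075  0.2326 -0.0055] rx 0 dist 0.233
```

Call:
{"api": "servo_tool", "payload": {
  "targets": "-0.01 0.05 0.005 0 0 0;-0.01 0.1 0.01 0 0 0;-0.01 0.15 0.015 0 0 0;-0.01 0.2 0.015 0 0 0;-0.01 0.217 0.015 0 0 0;-0.01 0.217 0.015 0 0 0;-0.01 0.217 0.015 0 0 0"
}}

```text
time: 3.7
position: [0.5633, -0.2285, 0.3979]
orientation: [[-0.003, 0.904, 0.426], [0.001, 0.427, -0.904], [-1.0, -0.003, -0.002]]
wrist_force: [-0.1, -0.1, -1.2]
opening: 0.245
```

Run:
```python
from fit import *
W=snap('wrist'); cw=[(W,dts(W))]
s=manip.state(); P=s['position']; print(s['time'],P,s['qpos'].round(2))
t,e=fit(cw,'Ts',(.618,-.203,0),yaw=False); print('tub',t[:2],e)
zu=P[2]-.1825; print('zu',zu)
l,e=fit(cw,'Ls',(P[0],P[1],0),zoff=zu-.148,yaw=False); print('lid',l[:2],l[:2]-P[:2],e)
M['Ls']=[M['Ls'][0]+[0,0,zu-.148]]
draw(W,[('Ts',t),('Ls',l)],(0,0,512,384),'w2',1.5)
d=t[:2]-l[:2]; goto(P[0]+d[0],P[1]+d[1],.09+.1825)
```

```text
3.75 [ 0.56288798 -0.22888753  0.3984045 ] [-0.43  0.14  1.76 -0.    1.24  0.7 ]
tub [ 0.6194927  -0.20313286] 0.45617368817329407
zu 0.21590450387751953
lid [ 0.56204253 -0.22863586] [-0.00084545  0.00025167] 1.3298039436340332
to 0.6203381472946562 -0.20338453031618997 0.27249999999999996 a None | cur a -64.8 shift [0.1258 0.0631 0.0016] rx 0 dist 0.141
```

View pics/w2.png

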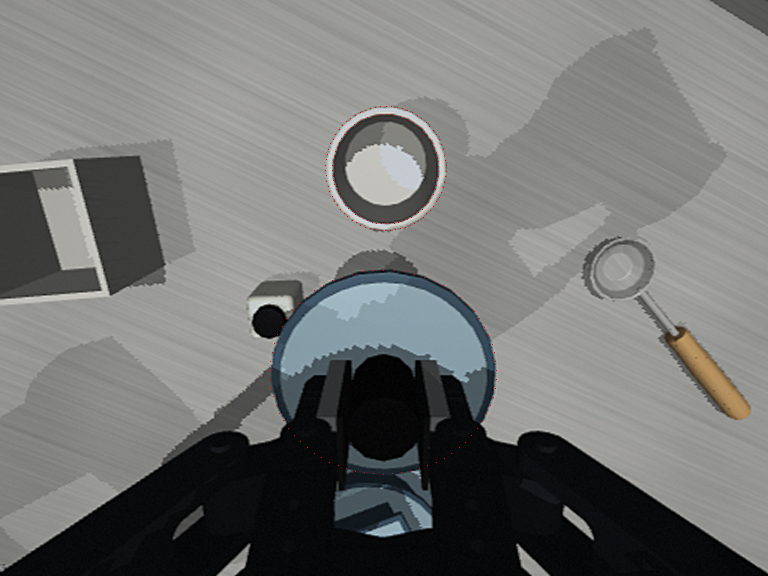

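Call:
{"api": "servo_tool", "payload": {
  "targets": "0 0.032 0.001 0 0 0;0 0.063 0.0015 0 0 0;0 0.063 0.0015 0 0 0;0.03 0.063 0.0015 0 0 0;0.06 0.063 0.0015 0 0 0;0.085 0.063 0.0015 0 0 0;0.11 0.063 0.0015 0 0 0;0.12 0.063 0.0015 0 0 0;0.124 0.063 0.0015 0 0 0;0.124 0.063 0.0015 0 0 0;0.124 0.063 0.0015 0 0 0"
}}

```text
time: 4.85
position: [0.622, -0.2037, 0.2774]
orientation: [[0.002, 0.905, 0.425], [-0.001, 0.425, -0.905], [-1.0, 0.002, 0.002]]
wrist_force: [0.7, -0.4, 0.3]
opening: 0.245
```

Call:
{"api": "servo_tool", "payload": {
  "targets": "0 0 0 0 0 0;0 0 0 0 0 0;0 0 0 0 0 0;0 0 0 0 0 0",
  "jaw": 0.7
}}

```text
time: 5.25
position: [0.6218, -0.2031, 0.2762]
orientation: [[0.001, 0.905, 0.426], [-0.0, 0.426, -0.905], [-1.0, 0.001, 0.001]]
wrist_force: [-0.9, 0.6, -0.7]
opening: 0.703
```

Call:
{"api": "servo_tool", "payload": {
  "targets": "-0.03 0 0 0 0 0;-0.07 0 0 0 0 0;-0.115 0 0 0 0 0;-0.15 0 0 0 0 0;-0.15 0 0 0 0 0",
  "jaw": 1
}}

```text
time: 5.75
position: [0.6232, -0.2036, 0.4339]
orientation: [[0.012, 0.905, 0.426], [-0.005, 0.426, -0.905], [-1.0, 0.009, 0.009]]
wrist_force: [0.9, -0.4, 0.3]
opening: 0.998
```

Run:
```python
from fit import *
W=snap('wrist'); cw=[(W,dts(W))]
p,e=fit(cw,'Ls',(.6195,-.203,0),zoff=.09-.148,yaw=False); print(p,e)
M['Ls']=[M['Ls'][0]+[0,0,.09-.148]]
draw(W,[('Ls',p)],(0,0,512,384),'w3',1.5)
goto(.3617,-.3090,.43)
```

```text
[ 0.62215594 -0.20461048 -0.06862505] 0.5486972332000732
to 0.3617 -0.309 0.43 a None | cur a -64.8 shift [-0.0012 -0.281  -0.0156] rx 0 dist 0.281
```

View pics/w3.png

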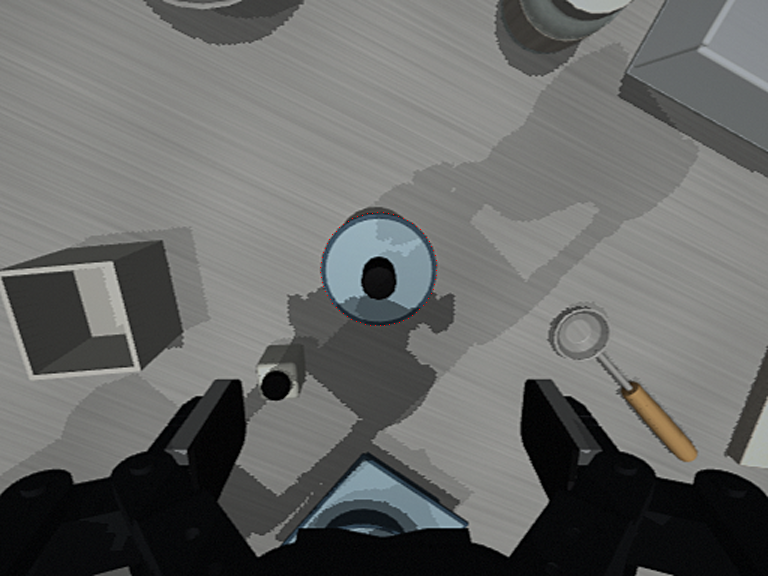

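Small lid is seated (flange outline fits at rim height, centre pixel (378,268)). Back to the stack.

Call:
{"api": "servo_tool", "payload": {
  "targets": "0 -0.05 -0.003 0 0 0;0 -0.1 -0.006 0 0 0;0 -0.15 -0.009 0 0 0;0 -0.2 -0.012 0 0 0;0 -0.25 -0.015 0 0 0;0 -0.281 -0.0155 0 0 0;0 -0.281 -0.0155 0 0 0;0 -0.281 -0.0155 0 0 0"
}}

```text
time: 6.6
position: [0.3602, -0.3088, 0.4246]
orientation: [[-0.001, 0.906, 0.424], [0.001, 0.424, -0.906], [-1.0, -0.0, -0.002]]
wrist_force: [-0.1, -0.1, -0.6]
opening: 0.999
```

Run:
```python
from fit import *
M['B24']=[rect(.024,.014,.144)]
W=snap('wrist'); cw=[(W,dts(W))]
it=[]
for k,p0 in {'Lq':(.3624,-.31,.87),'Ll':(.356,-.306,0),'Lo':(.3600,-.312,-.225)}.items():
    p,e=fit(cw,k,p0,yaw=k!='Ll'); print(k,p[:2].round(4),np.degrees(p[2]).round(1),round(e,2)); it.append((k,p))
q=it[0][1]
for th in (0,np.pi/2):
    p,e=fit(cw,'B24',(q[0],q[1],q[2]+th)); print('B',p,np.degrees(p[2]),e)
draw(W,it,(0,0,512,384),'w4',1.5)
goto(q[0],q[1],.11+.1825)
for a in (q[2],q[2]+np.pi/2): goto(q[0],q[1],.11+.1825,np.degrees(a).round(1))
print(manip.state()['qpos'])
```

```text
Lq [ 0.3624 -0.3099] 49.6 0.37
Ll [ 0.3571 -0.3139] 0.1 1.13
Lo [ 0.362  -0.3135] -13.0 0.61
B [ 0.36358159 -0.30995588  0.79051822] 45.29335761177661 1.1800459623336792
B [ 0.36566483 -0.30182819  2.64586648] 151.59698245181923 1.9660577774047852
to 0.3623805466434364 -0.30991925194900105 0.2925 a None | cur a -64.8 shift [0.1323 0.0008 0.002 ] rx 0 dist 0.132
to 0.3623805466434364 -0.30991925194900105 0.2925 a 49.6 | cur a -64.8 shift [0.1323 0.0008 0.002 ] rx -114.4 dist 0.132
to 0.3623805466434364 -0.30991925194900105 0.2925 a 139.6 | cur a -64.8 shift [0.1323 0.0008 0.002 ] rx 155.6 dist 0.132
[-7.60132322e-01 -1.34650494e-01  1.98955958e+00  6.38733749e-04
  1.28784751e+00  3.71328941e-01]
```

View pics/w4.png

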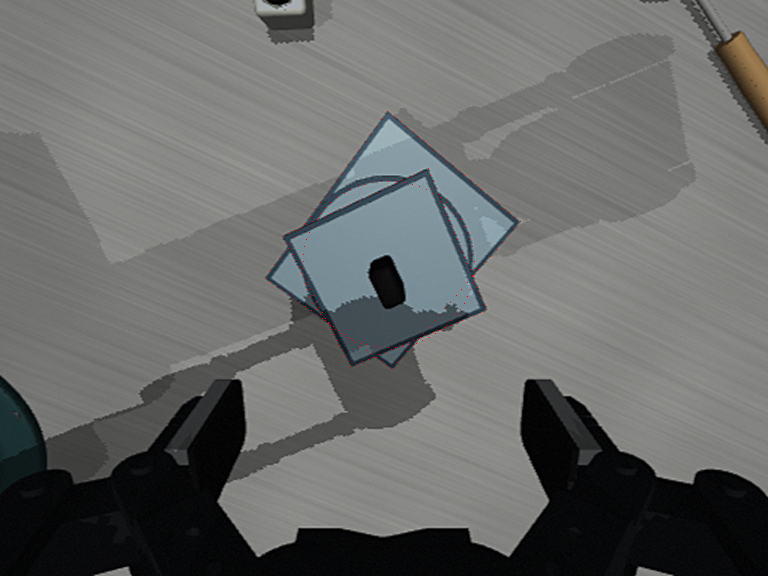

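Call:
{"api": "servo_tool", "payload": {
  "targets": "0.02 0.001 0.002 -8 0 0;0.04 0.001 0.002 -16 0 0;0.07 0.001 0.002 -24.4 0 0;0.1 0.001 0.002 -24.4 0 0;0.12 0.001 0.002 -24.4 0 0;0.131 0.001 0.002 -24.4 0 0;0.131 0.001 0.002 -24.4 0 0;0.131 0.001 0.002 -24.4 0 0"
}}

```text
time: 7.45
position: [0.3634, -0.3102, 0.2952]
orientation: [[0.0, 0.647, 0.762], [-0.0, 0.762, -0.647], [-1.0, 0.0, 0.001]]
wrist_force: [0.4, -0.5, -0.8]
opening: 1.002
```

Call:
{"api": "servo_tool", "payload": {
  "targets": "0 0 0 0 0 0;0 0 0 0 0 0;0 0 0 0 0 0;0 0 0 0 0 0;0 0 0 0 0 0;0 0 0 0 0 0;0 0 0 0 0 0;0 0 0 0 0 0",
  "jaw": 0
}}

```text
time: 8.25
position: [0.3626, -0.3103, 0.295]
orientation: [[0.0, 0.648, 0.761], [-0.0, 0.761, -0.648], [-1.0, -0.0, 0.0]]
wrist_force: [-1.0, 0.1, 3.5]
opening: 0.152
```

Call:
{"api": "servo_tool", "payload": {
  "targets": "-0.02 0 0 0 0 0;-0.04 0 0 0 0 0;-0.07 0 0 0 0 0;-0.1 0 0 0 0 0;-0.1 0 0 0 0 0"
}}

```text
time: 8.75
position: [0.3637, -0.3112, 0.3992]
orientation: [[0.006, 0.648, 0.762], [-0.006, 0.762, -0.648], [-1.0, -0.0, 0.008]]
wrist_force: [0.9, 0.1, -0.4]
opening: 0.15
```

Run:
```python
from fit import *
a=np.radians(-60.6); y=np.array([-np.sin(a),np.cos(a)])
v=np.array([.489,-.021])-.075*y
goto(v[0],v[1],.40,-60.6)
```

```text
to 0.4236589641659858 -0.057817781521135564 0.4 a -60.6 | cur a -40.4 shift [-0.0018  0.2318 -0.1186] rx 20.2 dist 0.26
```

Call:
{"api": "servo_tool", "payload": {
  "targets": "0 0.04 -0.02 4 0 0;0 0.08 -0.04 8 0 0;0 0.12 -0.06 12 0 0;0 0.16 -0.08 16 0 0;0 0.2 -0.1 20.2 0 0;0 0.232 -0.119 20.2 0 0;0 0.232 -0.119 20.2 0 0;0 0.232 -0.119 20.2 0 0;0 0.232 -0.119 20.2 0 0"
}}

```text
time: 9.65
position: [0.422, -0.0569, 0.3939]
orientation: [[-0.001, 0.871, 0.491], [-0.0, 0.491, -0.871], [-1.0, -0.001, -0.0]]
wrist_force: [0.1, -0.2, -1.0]
opening: 0.151
```

```bash
cat > place.py <<'E'
from fit import *
def place(T,L,p0,zrim,z0,zo,fn,fold=90):
    W=snap('wrist'); cw=[(W,dts(W))]
    s=manip.state(); P=s['position']; R=s['orientation']; ca=np.arctan2(R[1,2],R[0,2])
    yaw=T in('Tq','To')
    t,e=fit(cw,T,p0,yaw=yaw); print(s['time'],'tub',t.round(4),np.degrees(t[2]).round(1),round(e,2))
    zu=P[2]-zo; l,e=fit(cw,L,(P[0],P[1],ca+np.pi/2),zoff=zu-z0,yaw=yaw)
    print('lid-TCP',(l[:2]-P[:2]).round(4),'yaw',np.degrees(l[2]).round(1),'e',round(e,2),'nominal',np.degrees(ca)+90)
    M[L]=[M[L][0]+[0,0,zu-z0]]; draw(W,[(T,t),(L,l)],(0,0,512,384),fn,1.5)
    goto(t[0],t[1],zrim+zo,None)
E
python3 - <<'E'
from place import *
place('Tq','Lq',(.489,-.021,.515),.08,.11,.185,'w5')
E
```

```text
9.7 tub [ 0.4902 -0.0209  0.527 ] 30.2 0.2
lid-TCP [-0.      0.0007] yaw 29.3 e 1.49 nominal 29.327941317246022
to 0.4901882302658971 -0.020861185846809217 0.265 a None | cur a -60.7 shift [0.129  0.0773 0.0017] rx 0 dist 0.15
```

View pics/w5.png

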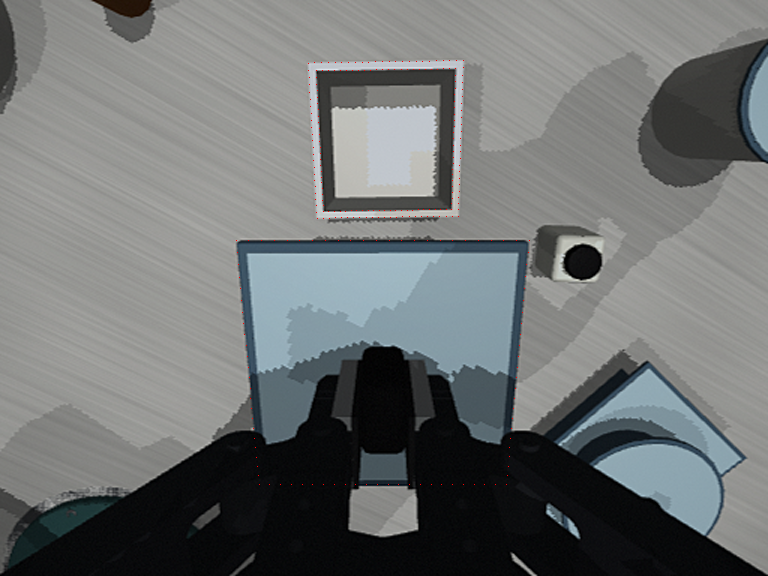

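Call:
{"api": "servo_tool", "payload": {
  "targets": "0 0.04 0.001 -0.5 0 0;0 0.077 0.0015 -0.9 0 0;0 0.077 0.0015 -0.9 0 0;0.03 0.077 0.0015 -0.9 0 0;0.06 0.077 0.0015 -0.9 0 0;0.09 0.077 0.0015 -0.9 0 0;0.115 0.077 0.0015 -0.9 0 0;0.125 0.077 0.0015 -0.9 0 0;0.128 0.077 0.0015 -0.9 0 0;0.128 0.077 0.0015 -0.9 0 0;0.128 0.077 0.0015 -0.9 0 0"
}}

```text
time: 10.8
position: [0.4909, -0.0203, 0.2682]
orientation: [[0.003, 0.864, 0.504], [-0.0, 0.504, -0.864], [-1.0, 0.002, 0.002]]
wrist_force: [0.2, 0.5, -0.2]
opening: 0.154
```

Call:
{"api": "servo_tool", "payload": {
  "targets": "0 0 0 0 0 0;0 0 0 0 0 0;0 0 0 0 0 0;0 0 0 0 0 0",
  "jaw": 0.6
}}

```text
time: 11.2
position: [0.4903, -0.0198, 0.2671]
orientation: [[0.001, 0.863, 0.505], [-0.0, 0.505, -0.863], [-1.0, 0.001, 0.0]]
wrist_force: [1.5, 0.9, -0.1]
opening: 0.599
```

Call:
{"api": "servo_tool", "payload": {
  "targets": "-0.03 0 0 0 0 0;-0.07 0 0 0 0 0;-0.115 0 0 0 0 0;-0.15 0 0 0 0 0;-0.15 0 0 0 0 0",
  "jaw": 1
}}

```text
time: 11.7
position: [0.492, -0.0199, 0.4235]
orientation: [[0.012, 0.863, 0.505], [-0.001, 0.505, -0.863], [-1.0, 0.01, 0.007]]
wrist_force: [1.1, 0.7, 0.1]
opening: 0.998
```

Run:
```python
from fit import *
W=snap('wrist'); cw=[(W,dts(W))]
p,e=fit(cw,'Lq',(.49,-.021,.52),zoff=.08-.11); print(p,np.degrees(p[2]),e)
s=manip.state();print(s['qpos'])
goto(.357,-.31,.40,-60)
```

```text
[ 0.49168115 -0.02062746  0.52793401] 30.24839084817546 0.38527926802635193
[-9.11135266e-02 -1.00813624e-01  1.96767215e+00  1.62898672e-05
  1.26751266e+00  9.50686583e-01]
to 0.357 -0.31 0.4 a -60 | cur a -59.7 shift [ 0.0196 -0.2623  0.1827] rx 0.3 dist 0.32
```

Square lid fits at seated height, e=0.39 px. Back to the stack.

Call:
{"api": "servo_tool", "payload": {
  "targets": "0 -0.04 0.028 0 0 0;0 -0.08 0.056 0 0 0;0 -0.12 0.084 0 0 0;0.01 -0.16 0.112 0 0 0;0.02 -0.2 0.14 0 0 0;0.02 -0.24 0.168 0 0 0;0.02 -0.262 0.183 0 0 0;0.02 -0.262 0.183 0 0 0;0.02 -0.262 0.183 0 0 0"
}}

```text
time: 12.65
position: [0.3556, -0.31, 0.395]
orientation: [[-0.002, 0.864, 0.503], [0.003, 0.503, -0.864], [-1.0, -0.0, -0.003]]
wrist_force: [-0.2, 0.4, 0.5]
opening: 1.001
```

Run:
```python
from fit import *
W=snap('wrist'); cw=[(W,dts(W))]
it=[]
for k,p0 in {'Ll':(.357,-.31,0),'Lo':(.3620,-.3135,-.227)}.items():
    p,e=fit(cw,k,p0,yaw=k!='Ll'); print(k,p[:2].round(4),np.degrees(p[2]).round(1),round(e,2)); it.append((k,p))
draw(W,it,(0,0,512,384),'w6',1.5)
q=it[0][1]
print(manip.state()['time']); goto(q[0],q[1],.072+.1825)
```

```text
Ll [ 0.3598 -0.3113] 0.7 0.43
Lo [ 0.3618 -0.3133] -13.0 0.37
12.7
to 0.35976942056846917 -0.3113303615776125 0.2545 a None | cur a -59.7 shift [0.1408 0.0023 0.0039] rx 0 dist 0.141
```

View pics/w6.png

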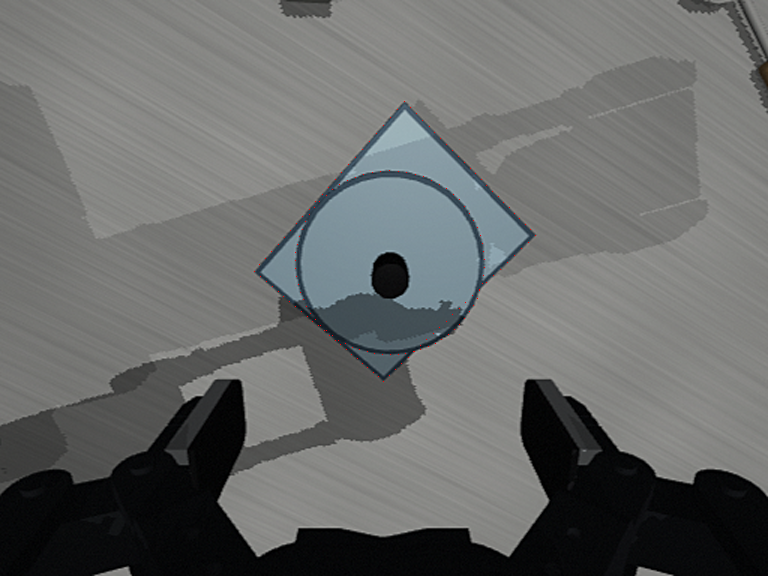

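Call:
{"api": "servo_tool", "payload": {
  "targets": "0.04 0.002 0.004 0 0 0;0.08 0.002 0.004 0 0 0;0.115 0.002 0.004 0 0 0;0.135 0.002 0.004 0 0 0;0.139 0.002 0.004 0 0 0;0.139 0.002 0.004 0 0 0;0.139 0.002 0.004 0 0 0"
}}

```text
time: 13.4
position: [0.3609, -0.3124, 0.259]
orientation: [[0.002, 0.863, 0.506], [-0.001, 0.506, -0.863], [-1.0, 0.001, 0.002]]
wrist_force: [0.1, -0.8, -0.4]
opening: 1.0
```

Call:
{"api": "servo_tool", "payload": {
  "targets": "0 0 0 0 0 0;0 0 0 0 0 0;0 0 0 0 0 0;0 0 0 0 0 0;0 0 0 0 0 0;0 0 0 0 0 0;0 0 0 0 0 0;0 0 0 0 0 0",
  "jaw": 0
}}

```text
time: 14.2
position: [0.3601, -0.3127, 0.2582]
orientation: [[0.0, 0.863, 0.504], [-0.0, 0.504, -0.863], [-1.0, 0.0, 0.0]]
wrist_force: [-0.7, 1.4, 5.6]
opening: 0.242
```

Call:
{"api": "servo_tool", "payload": {
  "targets": "-0.02 0 0 0 0 0;-0.04 0 0 0 0 0;-0.07 0 0 0 0 0;-0.11 0 0 0 0 0;-0.145 0 0 0 0 0;-0.145 0 0 0 0 0"
}}

```text
time: 14.8
position: [0.3612, -0.3137, 0.4081]
orientation: [[0.007, 0.863, 0.504], [-0.007, 0.504, -0.863], [-1.0, 0.003, 0.01]]
wrist_force: [1.0, -0.2, -0.2]
opening: 0.236
```

Run:
```python
from fit import *
goto(.45,-.06,.40)
goto(.372,.19,.40,-20)
```

```text
to 0.45 -0.06 0.4 a None | cur a -59.7 shift [ 0.0069  0.2046 -0.1744] rx 0 dist 0.269
to 0.372 0.19 0.4 a -20 | cur a -59.7 shift [ 0.0046  0.2634 -0.4296] rx -39.7 dist 0.504
```

Call:
{"api": "servo_tool", "payload": {
  "targets": "0.003 0.037 -0.032 -4 0 0;0.005 0.075 -0.063 -8 0 0;0.005 0.112 -0.095 -12 0 0;0.005 0.15 -0.127 -16 0 0;0.005 0.187 -0.16 -20 0 0;0.005 0.205 -0.2 -24 0 0;0.005 0.217 -0.245 -28 0 0;0.005 0.229 -0.292 -32 0 0;0.005 0.24 -0.338 -36 0 0;0.005 0.251 -0.384 -39.7 0 0;0.005 0.263 -0.43 -39.7 0 0;0.005 0.263 -0.43 -39.7 0 0;0.005 0.263 -0.43 -39.7 0 0;0.005 0.263 -0.43 -39.7 0 0"
}}

```text
time: 16.2
position: [0.37, 0.1908, 0.3965]
orientation: [[-0.002, 0.342, 0.94], [-0.001, 0.94, -0.342], [-1.0, -0.002, -0.001]]
wrist_force: [-0.5, 0.2, -1.4]
opening: 0.242
```

Run:
```python
from place import *
place('Tl','Ll',(.404,.2785,0),.07,.072,.186,'w7')
```

```text
16.25 tub [ 0.4044  0.283  -0.0191] -1.1 0.46
lid-TCP [-0.0003  0.0005] yaw 70.2 e 1.27 nominal 69.91379767048953
to 0.4043747023066922 0.28304381582659155 0.256 a None | cur a -20.1 shift [0.1406 0.0988 0.0004] rx 0 dist 0.172
```

View pics/w7.png

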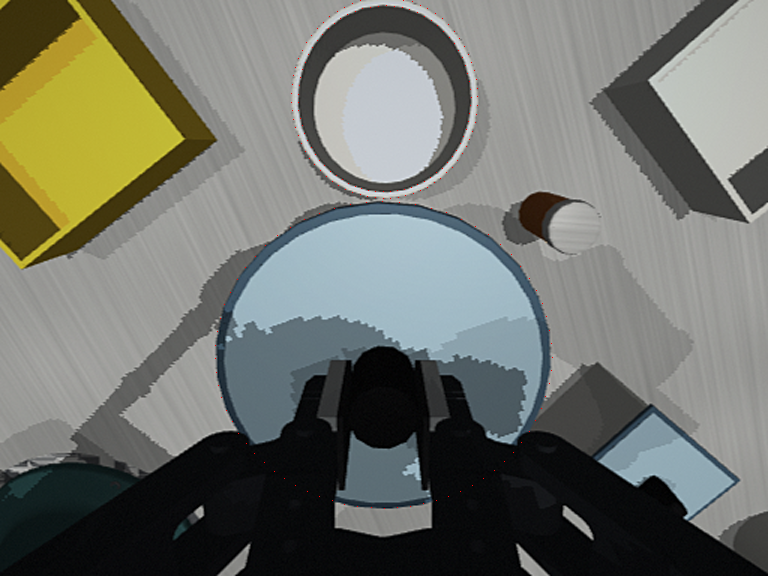

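Call:
{"api": "servo_tool", "payload": {
  "targets": "0 0.048 0 0 0 0;0 0.0975 0 0 0 0;0 0.0975 0 0 0 0;0.03 0.0975 0 0 0 0;0.06 0.0975 0 0 0 0;0.09 0.0975 0 0 0 0;0.115 0.0975 0 0 0 0;0.13 0.0975 0 0 0 0;0.139 0.0975 0 0 0 0;0.139 0.0975 0 0 0 0;0.139 0.0975 0 0 0 0"
}}

```text
time: 17.35
position: [0.4042, 0.2825, 0.2593]
orientation: [[0.001, 0.343, 0.939], [0.0, 0.939, -0.343], [-1.0, 0.001, 0.001]]
wrist_force: [-0.4, 0.2, -0.9]
opening: 0.237
```

Call:
{"api": "servo_tool", "payload": {
  "targets": "0 0 0 0 0 0;0 0 0 0 0 0;0 0 0 0 0 0;0 0 0 0 0 0",
  "jaw": 0.7
}}

```text
time: 17.75
position: [0.4036, 0.2833, 0.2592]
orientation: [[0.001, 0.342, 0.94], [0.001, 0.94, -0.342], [-1.0, 0.001, 0.001]]
wrist_force: [0.0, 0.8, -0.1]
opening: 0.697
```

Call:
{"api": "servo_tool", "payload": {
  "targets": "-0.03 0 0 0 0 0;-0.07 0 0 0 0 0;-0.115 0 0 0 0 0;-0.15 0 0 0 0 0;-0.15 0 0 0 0 0",
  "jaw": 1
}}

```text
time: 18.25
position: [0.405, 0.2842, 0.4156]
orientation: [[0.01, 0.342, 0.94], [0.007, 0.94, -0.342], [-1.0, 0.01, 0.008]]
wrist_force: [0.8, 0.3, 0.4]
opening: 1.004
```

Run:
```python
from fit import *
W=snap('wrist'); cw=[(W,dts(W))]
p,e=fit(cw,'Ll',(.404,.281,0),zoff=.07-.072,yaw=False); print(p,e)
s=manip.state();print(s['qpos'])
# oblong lid yaw -13 -> jaw along its y: a = -103 or 77
goto(.45,-.06,.40); goto(.3618,-.3133,.40,-103)
```

```text
[0.40479579 0.28331277 0.00436054] 0.17019852995872498
[ 5.61553972e-01 -9.09940097e-02  1.97336926e+00  2.48081223e-06
  1.25176896e+00  9.10345610e-01]
to 0.45 -0.06 0.4 a None | cur a -20.0 shift [ 0.0114 -0.3075  0.1604] rx 0 dist 0.347
to 0.3618 -0.3133 0.4 a -103 | cur a -20.0 shift [ 0.0098 -0.5757  0.1641] rx 83.0 dist 0.599
```

Call:
{"api": "servo_tool", "payload": {
  "targets": "0.01 -0.045 0.023 6 0 0;0.01 -0.09 0.046 12 0 0;0.01 -0.13 0.07 18 0 0;0.01 -0.175 0.092 24 0 0;0.01 -0.22 0.115 30 0 0;0.01 -0.264 0.138 37 0 0;0.01 -0.308 0.16 45 0 0;0.01 -0.355 0.161 53 0 0;0.01 -0.4 0.162 60 0 0;0.01 -0.445 0.163 67 0 0;0.01 -0.49 0.164 74 0 0;0.01 -0.54 0.164 80 0 0;0.01 -0.576 0.164 83 0 0;0.01 -0.576 0.164 83 0 0;0.01 -0.576 0.164 83 0 0"
}}

```text
time: 19.8
position: [0.3598, -0.3145, 0.3969]
orientation: [[-0.002, 0.974, -0.227], [0.003, -0.227, -0.974], [-1.0, -0.003, -0.002]]
wrist_force: [-0.8, 0.9, 0.6]
opening: 0.999
```

Run:
```python
from fit import *
M['B44']=[rect(.044,.014,.068)]
W=snap('wrist'); cw=[(W,dts(W))]
p,e=fit(cw,'Lo',(.3620,-.3135,-.227)); print(p,np.degrees(p[2]),e)
draw(W,[('Lo',p),('B44',p)],(0,0,512,384),'w8',1.5)
print(manip.state()['time']); goto(p[0],p[1],.034+.1855,np.degrees(p[2])-90)
```

```text
[ 0.36196077 -0.31345766 -0.22578645] -12.936610782493652 0.2682971954345703
19.85
to 0.3619607738491748 -0.31345766247690476 0.2195 a -102.93661078249366 | cur a -103.0 shift [ 0.1777  0.002  -0.0003] rx -0.1 dist 0.178
```

View pics/w8.png

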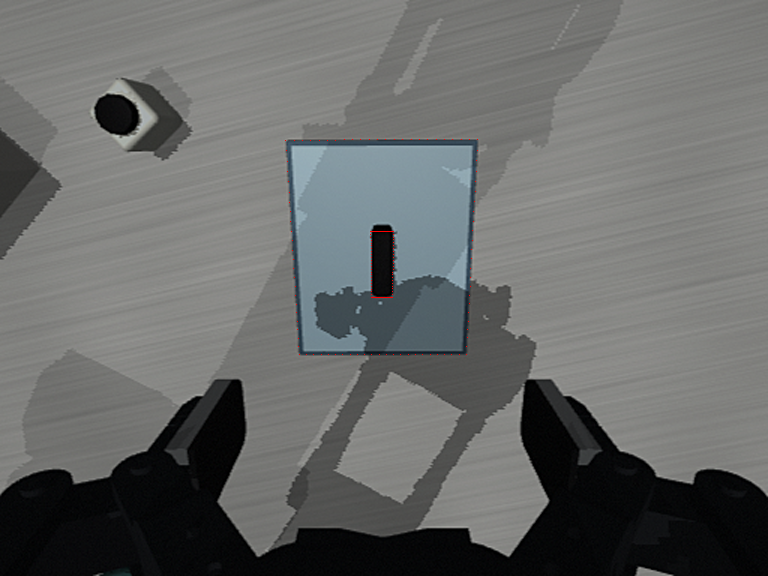

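Call:
{"api": "servo_tool", "payload": {
  "targets": "0.04 0.002 0 0 0 0;0.08 0.002 0 0 0 0;0.12 0.002 0 0 0 0;0.15 0.002 0 0 0 0;0.17 0.002 0 0 0 0;0.177 0.002 0 0 0 0;0.177 0.002 0 0 0 0;0.177 0.002 0 0 0 0"
}}

```text
time: 20.65
position: [0.3633, -0.3145, 0.2226]
orientation: [[0.001, 0.975, -0.224], [-0.001, -0.224, -0.975], [-1.0, 0.001, 0.001]]
wrist_force: [-0.9, -0.1, 0.5]
opening: 0.999
```

Call:
{"api": "servo_tool", "payload": {
  "targets": "0 0 0 0 0 0;0 0 0 0 0 0;0 0 0 0 0 0;0 0 0 0 0 0;0 0 0 0 0 0;0 0 0 0 0 0;0 0 0 0 0 0;0 0 0 0 0 0",
  "jaw": 0,
  "force": 60
}}

```text
time: 21.45
position: [0.3627, -0.315, 0.2222]
orientation: [[0.001, 0.974, -0.225], [-0.001, -0.225, -0.974], [-1.0, 0.001, 0.0]]
wrist_force: [0.5, 1.9, 4.8]
opening: 0.147
```

Call:
{"api": "servo_tool", "payload": {
  "targets": "-0.03 0 0 0 0 0;-0.07 0 0 0 0 0;-0.11 0 0 0 0 0;-0.15 0 0 0 0 0;-0.18 0 0 0 0 0;-0.18 0 0 0 0 0"
}}

```text
time: 22.05
position: [0.3635, -0.3157, 0.4063]
orientation: [[0.006, 0.974, -0.225], [-0.006, -0.225, -0.974], [-1.0, 0.007, 0.005]]
wrist_force: [1.0, -0.6, -2.0]
opening: 0.147
```

Run:
```python
from fit import *
goto(.523,.163,.40,-66.4)
```

```text
to 0.523 0.163 0.4 a -66.4 | cur a -103.0 shift [ 0.0044  0.0477 -0.5023] rx -36.6 dist 0.505
```

Call:
{"api": "servo_tool", "payload": {
  "targets": "0.004 0.004 -0.04 -4 0 0;0.004 0.008 -0.08 -8 0 0;0.004 0.012 -0.12 -12 0 0;0.004 0.015 -0.16 -16 0 0;0.004 0.019 -0.2 -20 0 0;0.004 0.023 -0.24 -24 0 0;0.004 0.027 -0.28 -28 0 0;0.004 0.03 -0.32 -32 0 0;0.004 0.034 -0.36 -36.6 0 0;0.004 0.038 -0.4 -36.6 0 0;0.004 0.042 -0.44 -36.6 0 0;0.004 0.046 -0.48 -36.6 0 0;0.004 0.048 -0.502 -36.6 0 0;0.004 0.048 -0.502 -36.6 0 0;0.004 0.048 -0.502 -36.6 0 0"
}}

```text
time: 23.55
position: [0.5215, 0.1637, 0.3951]
orientation: [[-0.004, 0.916, 0.402], [-0.002, 0.402, -0.916], [-1.0, -0.005, -0.0]]
wrist_force: [0.7, 0.3, -1.6]
opening: 0.146
```

Run:
```python
from place import *
place('To','Lo',(.6425,.215,.412),.06,.034,.188,'w9')
```

```text
23.6 tub [0.6489 0.2199 0.4042] 23.2 2.32
lid-TCP [-0.004  -0.0046] yaw 23.6 e 2.37 nominal 23.6179315549972
to 0.6488871504998848 0.21994418803499835 0.248 a None | cur a -66.4 shift [ 0.1469  0.1401 -0.001 ] rx 0 dist 0.203
```

View pics/w9.png

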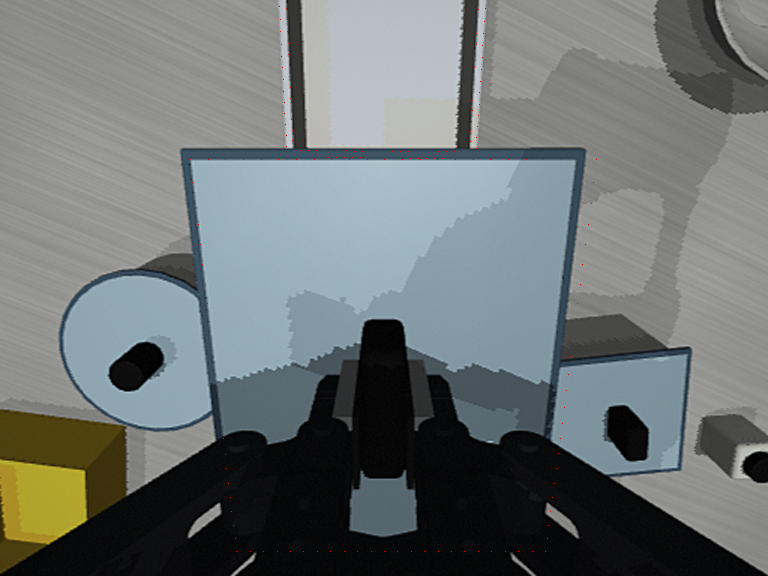

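Call:
{"api": "servo_tool", "payload": {
  "targets": "-0.02 -0.04 0 0 0 0;-0.04 -0.08 0 0 0 0;-0.06 -0.11 0 0 0 0;-0.06 -0.11 0 0 0 0;-0.06 -0.11 0 0 0 0"
}}

```text
time: 24.1
position: [0.4209, 0.1185, 0.4579]
orientation: [[0.002, 0.917, 0.399], [0.0, 0.399, -0.917], [-1.0, 0.002, 0.001]]
wrist_force: [0.3, -0.3, -2.3]
opening: 0.148
```

Run:
```python
from place import *
place('To','Lo',(.6425,.215,.412),.06,.034,.188,'w10')
```

```text
24.15 tub [0.6306 0.2103 0.4175] 23.9 3.39
lid-TCP [-0.0011 -0.0007] yaw 23.6 e 1.82 nominal 23.513357181884757
to 0.6305687561794925 0.21033453628391052 0.248 a None | cur a -66.5 shift [ 0.2094  0.2283 -0.0004] rx 0 dist 0.31
```

View pics/w10.png

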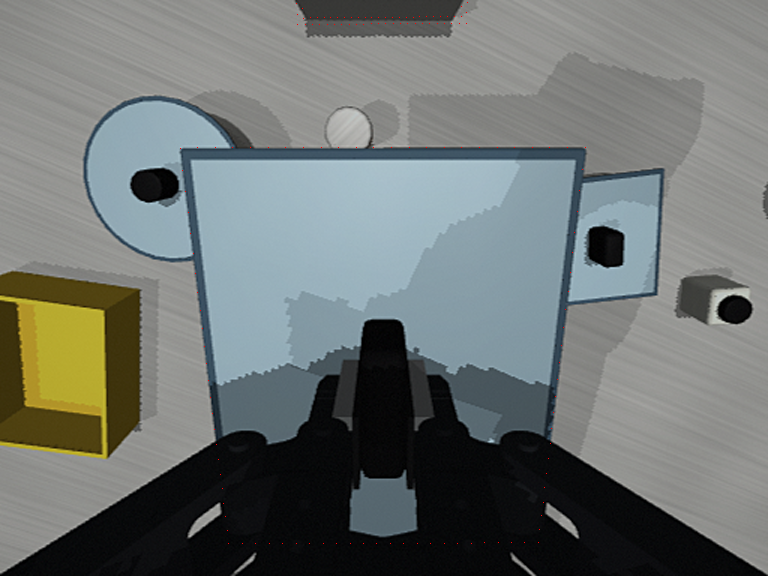

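Call:
{"api": "servo_tool", "payload": {
  "targets": "0.01 0.03 0 0 0 0;0.02 0.055 0 0 0 0;0.02 0.055 0 0 0 0;0.02 0.055 0 0 0 0"
}}

```text
time: 24.55
position: [0.4723, 0.1416, 0.4355]
orientation: [[-0.004, 0.916, 0.4], [-0.001, 0.4, -0.916], [-1.0, -0.005, -0.001]]
wrist_force: [0.8, -0.1, -1.6]
opening: 0.151
```

Run:
```python
from place import *
M['To']=[m[(m[:,0]<-.035)] for m in M['To']]
place('To','Lo',(.6425,.215,.412),.06,.034,.188,'w11')
```

```text
24.6 tub [0.6402 0.2162 0.4054] 23.2 0.74
lid-TCP [-0.0004 -0.0035] yaw 23.6 e 2.25 nominal 23.593080264286513
to 0.6401995459171328 0.21620656318589299 0.248 a None | cur a -66.4 shift [ 0.1876  0.1847 -0.001 ] rx 0 dist 0.263
```

View pics/w11.png

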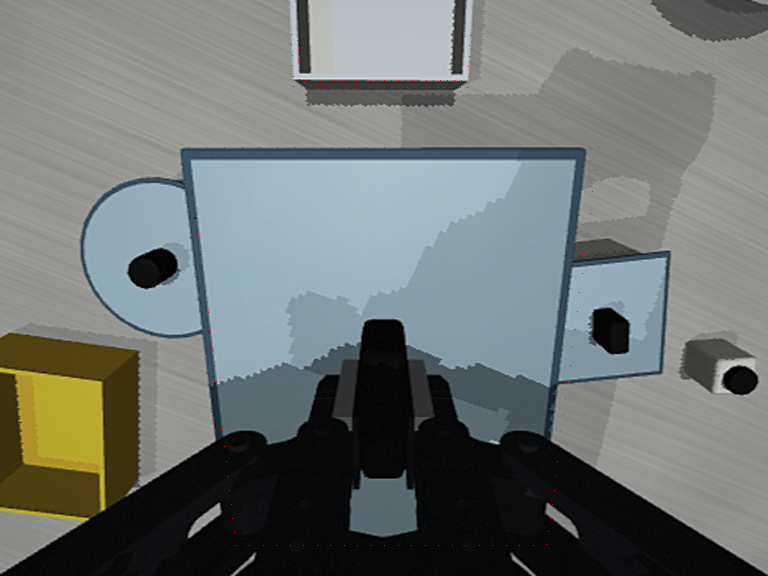

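Call:
{"api": "servo_tool", "payload": {
  "targets": "0 0.045 0 0 0 0;0 0.09 -0.001 0 0 0;0 0.135 -0.001 0 0 0;0 0.175 -0.001 0 0 0;0 0.186 -0.001 0 0 0;0 0.186 -0.001 0 0 0;0.04 0.186 -0.001 0 0 0;0.08 0.186 -0.001 0 0 0;0.12 0.186 -0.001 0 0 0;0.13 0.186 -0.001 0 0 0;0.13 0.186 -0.001 0 0 0;0.13 0.186 -0.001 0 0 0"
}}

```text
time: 25.8
position: [0.6423, 0.217, 0.3102]
orientation: [[0.003, 0.916, 0.4], [0.001, 0.4, -0.916], [-1.0, 0.003, 0.0]]
wrist_force: [0.9, -0.0, -1.1]
opening: 0.149
```

Run:
```python
from fit import *
goto(.6412,.2164,.248)
W=snap('wrist','w12'); T=snap('top','t12')
```

```text
to 0.6412 0.2164 0.248 a None | cur a -66.4 shift [ 0.0622 -0.0014  0.0001] rx 0 dist 0.062
```

Call:
{"api": "servo_tool", "payload": {
  "targets": "0.015 -0.001 0 0 0 0;0.03 -0.001 0 0 0 0;0.045 -0.001 0 0 0 0;0.055 -0.001 0 0 0 0;0.061 -0.001 0 0 0 0;0.061 -0.001 0 0 0 0;0.061 -0.001 0 0 0 0"
}}

```text
time: 26.6
position: [0.6404, 0.2164, 0.2482]
orientation: [[-0.003, 0.916, 0.4], [-0.001, 0.4, -0.916], [-1.0, -0.003, -0.0]]
wrist_force: [-8.6, -2.7, 12.9]
opening: 0.149
```

Call:
{"api": "servo_tool", "payload": {
  "targets": "0 0 0 0 0 0;0 0 0 0 0 0;0 0 0 0 0 0;0 0 0 0 0 0",
  "jaw": 0.6
}}

```text
time: 27.0
position: [0.641, 0.2166, 0.2462]
orientation: [[-0.0, 0.916, 0.4], [-0.0, 0.4, -0.916], [-1.0, -0.0, -0.0]]
wrist_force: [-0.1, 1.0, 0.0]
opening: 0.597
```

Call:
{"api": "servo_tool", "payload": {
  "targets": "-0.03 0 0 0 0 0;-0.07 0 0 0 0 0;-0.115 0 0 0 0 0;-0.16 -0.03 0 0 0 0;-0.2 -0.06 0 0 0 0;-0.2 -0.06 0 0 0 0;-0.2 -0.06 0 0 0 0",
  "jaw": 1
}}

```text
time: 27.7
position: [0.5859, 0.1924, 0.4491]
orientation: [[0.005, 0.916, 0.4], [0.001, 0.4, -0.916], [-1.0, 0.005, 0.001]]
wrist_force: [0.4, 0.4, 0.6]
opening: 0.999
```

Run:
```python
from fit import *
S=snap('scene'); T=snap('top'); W=snap('wrist')
p,e=fit([(W,dts(W))],'Lo',(.641,.216,.41),zoff=.06-.034); print('oblong',p,e)
M['Lo']=[M['Lo'][0]+[0,0,.026]]
a=cv2.resize(S['pixels'][130:330,100:400,::-1],(800,533),interpolation=cv2.INTER_CUBIC); cv2.imwrite('pics/s13.png',a)
M['sh']=[circ(.034,.073)]; c=[(T,dts(T))]
for n,u,v,z in (('shaker',324,270,.073),('timer',490,270,.055)): pass
draw(W,[('Lo',p)],(0,0,512,384),'w13',1)
b=cv2.imread('pics/w13.png'); t=cv2.resize(T['pixels'][80:240,150:400,::-1],(600,384)); cv2.imwrite('pics/wt13.png',cv2.resize(np.hstack([b,t]),(800,276),interpolation=cv2.INTER_AREA))
cv2.imwrite('pics/all13.png',np.vstack([cv2.resize(a,(450,300)),cv2.resize(np.hstack([b,t]),(450,155))]) if 0 else np.vstack([cv2.resize(a,(800,533))[100:424],cv2.resize(np.hstack([b,t]),(800,276))]))
print(manip.state()['time'])
```

```text
oblong [0.63930295 0.21571824 0.41136296] 0.3514855206012726
27.85
```

The picture limit is reached, so I check the rest numerically: lid flatness (height and tilt) and whether the shaker and timer moved.

Run:
```python
from fit import *
from scipy.optimize import minimize
T=snap('top'); S=snap('scene'); W=snap('wrist'); D=dts(W)
P=M['Lo'][0]-[0,0,.038]
def X(q):
    Rz=cv2.Rodrigues(np.array([0,0,q[2]]))[0]@cv2.Rodrigues(np.array([q[4],q[5],0.]))[0]
    return P@Rz.T+[q[0],q[1],q[3]]
def f(q):
    u=proj(W,X(q))*4+1.5
    return np.minimum(cv2.remap(D,u[:,:1].astype(np.float32),u[:,1:].astype(np.float32),1,borderValue=9),4).mean()
q0=np.array([.6393,.2157,.411,.064,0,0]); st=np.vstack([q0]+[q0+d for d in np.diag([.004,.004,.03,.008,.05,.05])])
m=minimize(f,q0,method='Nelder-Mead',options=dict(initial_simplex=st,maxiter=3000)); print('oblong 6dof (flange top z, seated .064)',m.x.round(4),'tilt deg',np.degrees(m.x[4:]).round(2),m.fun)
for k,p0,z in (('Ls',(.6222,-.2046,0),.09-.148),('Lq',(.4917,-.0206,.528),-.03),('Ll',(.4048,.2833,0),-.002),('Lo',(.6393,.2157,.411),.026)):
    for n,c in (('top',T),('scene',S)):
        p,e=fit([(c,dts(c))],k,p0,zoff=z,yaw=k in('Lq','Lo')); print(k,n,p.round(4),round(e,2))
for n in ('top','scene'):
    a=cv2.imread(f'pics/{n}0.png'); b=(T if n=='top' else S)['pixels'][:,:,::-1]
    c=T if n=='top' else S
    for nm,X0 in (('shaker',(.498,.170,.04)),('timer',(.494,-.172,.03))):
        u,v=proj(c,np.array(X0))[0].astype(int)
        t=a[v-12:v+13,u-12:u+13]; r=cv2.matchTemplate(np.ascontiguousarray(b[v-20:v+21,u-20:u+21]),t,cv2.TM_CCOEFF_NORMED); _,s,_,l=cv2.minMaxLoc(r); print(n,nm,'score',round(s,3),'shift px',l[0]-8,l[1]-8)
```

```text
oblong 6dof (flange top z, seated .064) [ 0.6393  0.2157  0.4115  0.0652 -0.003  -0.0034] tilt deg [-0.17 -0.2 ] 0.17942917346954346
Ls top [ 0.619  -0.2093  0.0118] 0.62
Ls scene [ 0.6194 -0.2037  0.0012] 0.39
Lq top [ 0.4889 -0.0176  0.4973] 0.58
Lq scene [ 0.4871 -0.02    0.5419] 0.58
Ll top [0.3958 0.2805 0.0046] 2.32
Ll scene [0.3994 0.2804 0.0191] 1.26
Lo top [0.639  0.2193 0.414 ] 1.48
Lo scene [0.6387 0.2184 0.4263] 0.82
top shaker score 0.295 shift px -1 -1
top timer score 0.993 shift px 0 0
scene shaker score 0.84 shift px 0 0
scene timer score 1.0 shift px 0 0
```

Call:
{"api": "servo_tool", "payload": {
  "targets": "0 -0.034 0.03 0 0 0;0 -0.067 0.06 0 0 0;0 -0.1 0.09 0 0 0;0 -0.134 0.12 0 0 0;0 -0.168 0.15 0 0 0;0 -0.2 0.18 0 0 0;0 -0.234 0.21 0 0 0;0 -0.268 0.24 0 0 0;0 -0.3 0.27 0 0 0;0 -0.335 0.3 0 0 0;0 -0.37 0.33 0 0 0;0 -0.403 0.358 0 0 0;0 -0.403 0.358 0 0 0;0 -0.403 0.358 0 0 0"
}}

```text
time: 29.4
position: [0.3596, -0.2977, 0.4456]
orientation: [[-0.001, 0.918, 0.398], [0.002, 0.398, -0.918], [-1.0, -0.0, -0.002]]
wrist_force: [-0.3, -0.1, 0.1]
opening: 1.001
```

Run:
```python
from fit import *
T=snap('top'); S=snap('scene')
for k,p0,z in (('Ll',(.4048,.2833,0),-.002),('Lo',(.6393,.2157,.411),.026)):
    for n,c in (('top',T),('scene',S)):
        p,e=fit([(c,dts(c))],k,p0,zoff=z,yaw=k in('Lq','Lo')); print(k,n,p.round(4),round(e,2))
for n,c in (('top',T),('scene',S)):
    a=cv2.imread(f'pics/{n}0.png'); b=np.ascontiguousarray(c['pixels'][:,:,::-1])
    u,v=proj(c,np.array((.498,.170,.04)))[0].astype(int)
    r=cv2.matchTemplate(b[v-20:v+21,u-20:u+21],a[v-10:v+11,u-8:u+9],cv2.TM_CCOEFF_NORMED); _,s,_,l=cv2.minMaxLoc(r); print(n,'shaker',round(s,3),l[0]-12,l[1]-10)
print(manip.state()['time'])
```

```text
Ll top [0.3991 0.2811 0.0131] 0.65
Ll scene [ 0.4051  0.2849 -0.0185] 1.43
Lo top [0.635  0.2165 0.4364] 0.79
Lo scene [0.6393 0.2189 0.4157] 0.78
top shaker 0.994 0 0
scene shaker 0.999 0 0
29.5
```

```bash
python3 -c "
from station import manip
print(manip.hand_in())"
```

```text
the job is handed in; nothing more can be done
None
```

All four lids are on their own tubs, and I handed the job in at about 29.5 s on the robot's clock. The largest wrist force in the readings after each move was about 16 N, when the oblong lid touched down on its rim.

**Seating:** after each release, the wrist camera matched the lid's flange outline at rim height:

| Lid | Outline fit error (px) |
|---|---|
| Small round | 0.55 |
| Square | 0.39 |
| Large round | 0.17 |
| Oblong | 0.35 |

A separate tilt check on the oblong lid gave 0.2° and a height within about 1 mm of seated. I checked the other three at seated height only, without a tilt measurement.

**Shaker and timer:** matching against the first pictures showed zero pixel shift for both, in the top and scene cameras. The shaker's first check scored low because the arm was in the way, so I repeated it after moving the arm clear, and it then matched.

**Disagreements:**
- The top and scene cameras gave looser lid fits, with errors of about 0.4–1.4 px once the arm was clear. Their lid positions differed from the wrist camera's by up to about 6 mm.
- The large round lid's scene fit was the worst, at 1.43 px. I relied on its close-up wrist fit and did not look at that lid again up close.
- I reached the picture limit before I could view the finished scene, so the last checks are numerical only.

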